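# Load a sample bottle through the reader's sprung dust flap

## Robot

A 7-joint arm with a two-finger parallel gripper is mounted at the origin on the work surface. World frame = base frame: x ahead of the robot, y to its left, z up, the work surface at z = 0. Lengths are in m, angles in rad, forces in N, time in s.
With the tool pointing down it reaches from about 0.4 to 0.85 m from the base axis. Payload 4.5 kg.
Tool frame: the origin (TCP) lies at the very end of the fingers, on their centre line; the grasp point (between the pads) lies 19 mm behind it (r.grip_point_offset is the distance from the TCP to the grasp point, in m); y points along the fingers, x is the direction in which the jaws open and shut, and the axes are right-handed (so a half turn about y gives the same grasp; the last joint's range is limited). The gripper opens to 88 mm and grips with 3 to 60 N. Pads are 18 mm wide; open, the fingers measure 123 mm over their backs; the gripper's body (75 mm by 187 mm) begins 45 mm behind the grasp point.
Start: joints at [1.227, 0.689, -0.195, 1.565, 0.157, 0.902, -0.215], TCP at [0.231, -0.581, 0.239] pointing down, gripper open.
Joint ranges: [-3.01, 3.01], [-0.46, 2.08], [-1.47, 1.51], [0.13, 2.56], [-1, 4.14], [0.04, 2.09], [-2.66, 2.66]. Speed limits (rad/s): [2.57, 2.57, 3.14, 3.14, 3.14, 3.14, 3.14].

## Interface

Orientations are given as a unit quaternion [x, y, z, w].
In Python, from plant import get_state, snapshot, camera_params, job, r gives the robot as it stands.
- The arm moves only by the tool carry_out, never from a script. Its arguments are lists of equal length, an entry for each row: "offset": the shift along the world's x, y, z in m, a list of three; "twist": the turn about the world's z in degrees. In form: {"offset": [[tx, ty, tz], ...], "twist": [twist, ...]}. A call has 1 to 8 rows; each row shifts and turns the commanded pose from where the row before left it; what a row does not reach is not made up. A row lasts 1/8 s, in which the tool goes at most 62.5 mm and 10.7 degrees, less where a joint would pass 70% of its speed; a pose out of reach is approached as far as the arm can. A call with a gripper value outside its range is refused whole. "grip" is the finger opening in m, from 0 to 0.0881, set as the call begins (left out, the last holds). The fingers move at their own pace and stop on an object; "newtons" is the grip in N (left out, the last holds). Time passes only in rows, so rows that do not move let the fingers close. It gives the time, the measured TCP pose, the force and the opening at its end, in the units of the state.
- get_state(): the state, without advancing time (a new reading comes with each control period).
- snapshot(name): name is "scene" or "top"; returns the picture (420x560x3 uint8, red, green, blue); there is no depth.
- camera_params(name): a dict with "camera_matrix" (3x3 intrinsics, pixels), "dist_coeffs" ([k1, k2, p1, p2, k3] as OpenCV has them; the pictures are not rectified), "eye" and "orientation" of the camera in the world. Camera axes: x right, y up, looking along -z (the intrinsics and any distortion apply to the point x, -y, -z); pixel columns grow to the right and rows downward; lengths in m; the calibration is good to about 2 mm. A picture is of the moment at which its call begins. camera_params takes no time and is no camera call.
- job.finish_job(): hands the job in, once; it reports no verdict.
The state is a dict: "clock": time; "q": joint angles; "qd": joint speeds; "joint_torque": joint torques, N m; "tool_pos": TCP position; "eef_rot": TCP orientation; "contact_force": force on the tool from outside, world axes, zero at the start; "moment": the same for the moment, N m; "opening": opening from 0.0 (shut) to 1.0 (fully open).
Only numpy, scipy, OpenCV 4.12 (cv2) and the standard library are available. Lean on these libraries where they do the work, as an engineer would, in place of code of your own. Each camera call takes 0.05 s, during which the arm holds its last target. There are 200 camera calls.

## Task

Load the tall narrow sample bottle into the bench reader: keeping hold of it, push it upright, cap up, down through the sprung flap in the reader's top until it stands fully home on the floor of the well, then let go and leave it there holding the flap open. Leave the short bottle and the wide jar standing where they are.

Things in the scene. Friction and masses are not known exactly. Their poses are not given: they have to be found in the camera images.
- tall_bottle: The tall narrow sample bottle: white plastic, upright round bottle 40 mm in diameter and 130 mm high, with a plain grey screw cap (36 mm in diameter, the top 34 mm) that is part of it. About 0.15 kg: too light to open the flap reliably by itself. Loaded, its top 45 mm stand out of the reader. Origin at the centre of its underside, z up towards the cap.
- reader: White box fixed to the bench, black screen in its flat top at +y. Origin on the bench under the well's centre; spans x -55 to 70, y -55 to 150, z 0 to 100 mm. Well: square shaft 62 x 62 mm at x = y = 0, floor at z 15. A steel flap shuts its mouth: hinged on the +x side, it swings down into the well up to 86 deg and springs shut (1 to 4 N). Best bottle axis: x -6 mm, clear of the open flap.
- short_bottle: A short bottle of the same make, not to be loaded: white, 40 mm in diameter, 80 mm high, grey cap. Origin at the centre of its underside.
- wide_jar: A wide white jar with a grey cap, not to be loaded: 66 mm in diameter, 95 mm high. Origin at the centre of its underside.

How it is judged:
On the way:
1. the robot's fingers drive the bottle down through the flap: its foot is 15 to 65 mm below the reader's top, inside the well, while the fingers touch it (x of tall_bottle in the frame of reader between -0.02 and 0.02 m and y of tall_bottle in the frame of reader between -0.02 and 0.02 m and z of tall_bottle in the frame of reader between 0.035 and 0.085 m and contact force between the fingers and tall_bottle above 0.3 N), for 0.1 s.
At the end, for the whole second after the job is handed in: The tall bottle stands at rest in the reader's well, its underside within 6 mm of the well's floor and within 20 mm of the well's centre in x and y, cap up and within about 12 degrees of upright, released (x of tall_bottle in the frame of reader between -0.02 and 0.02 m and y of tall_bottle in the frame of reader between -0.02 and 0.02 m and z of tall_bottle in the frame of reader below 0.021 m and angle between tall_bottle's own z axis and vertical below 0.22 rad and linear speed of tall_bottle below 0.02 m/s); the robot touches nothing.
It fails at once if the short bottle is moved more than 30 mm or knocked over (distance of short_bottle from where it was at the start of the episode above 0.03 m or angle between short_bottle's own z axis and vertical above 0.4 rad).
It fails at once if the wide jar is moved more than 30 mm or knocked over (distance of wide_jar from where it was at the start of the episode above 0.03 m or angle between wide_jar's own z axis and vertical above 0.4 rad).
It also fails if it takes over 35 s, if anything falls off the work surface, if the arm or the gripper's body presses on something with over 40 N, if the wrist force passes 120 N, or if a joint passes its speed limit or range.

## Working session

There is one attempt and no reset: what is moved stays moved. The work goes in short steps, Python scripts to look and compute and a tool call to move; the robot and the scene stay as the last step left them, time stands still between calls to the robot, and variables do not carry over. Pictures are saved under pics/ and viewed, about 8 in all and at most 12, crops included, and the job is handed in when it is done.

Besides the shell and the picture viewer there is one more tool, called after ">>>" as name(argument=value, ...), one argument or row to a line, values as JSON. carry_out: Moves the arm, as the interface text tells. Its arguments: {"type":"object","properties":{"offset":{"type":"array"},"twist":{"type":"array"},"grip":{"type":"number"},"newtons":{"type":"number"}},"required":["offset","twist"]}

```bash
mkdir -p pics; ls; python3 - <<'E'
from plant import *
import cv2
for n in("scene","top"):
    im=snapshot(n); cv2.imwrite(f"pics/{n}0.png",im[:,:,::-1]); print(n,camera_params(n))
s=get_state(); print(s)
E
```

```text
pics
scene {'camera_matrix': array([[537.90810117,   0.        , 277.763551  ],
       [  0.        , 537.90810117, 207.34406076],
       [  0.        ,   0.        ,   1.        ]]), 'dist_coeffs': array([0.05145218, 0.        , 0.        , 0.        , 0.        ]), 'eye': array([0.93143016, 0.37351039, 0.94687584]), 'orientation': array([0.1072369 , 0.26262098, 0.89716104, 0.33857427])}
top {'camera_matrix': array([[512.6889724 ,   0.        , 275.80357253],
       [  0.        , 512.6889724 , 204.73903697],
       [  0.        ,   0.        ,   1.        ]]), 'dist_coeffs': array([0.00320215, 0.        , 0.        , 0.        , 0.        ]), 'eye': array([ 0.44903298, -0.02406648,  1.11546289]), 'orientation': array([ 0.0290312 , -0.02865046, -0.70379624,  0.70923   ])}
{'clock': 0.1, 'q': array([ 1.22683068,  0.68986808, -0.19450404,  1.56620174,  0.15729427,
        0.90250008, -0.21509217]), 'qd': array([-0.00045501, -0.00127544, -0.00179057, -0.00373054,  0.00140443,
       -0.0002634 , -0.00045008]), 'joint_torque': array([-3.30204508e-03, -5.28500140e+01, -1.27150364e+00, -1.53838563e+01,
       -5.25570719e-02,  1.93812695e-03,  5.25901669e-05]), 'tool_pos': array([ 0.23027975, -0.58044306,  0.23802002]), 'eef_rot': array([-0.58472216,  0.39769557, -0.39671994,  0.58527901]), 'contact_force': array([ 0.27759114, -0.32099043,  0.18300817]), 'moment': array([-0.01323636,  0.0180805 ,  0.00722808]), 'opening': 1.0008745307285871}
```

View pics/scene0.png

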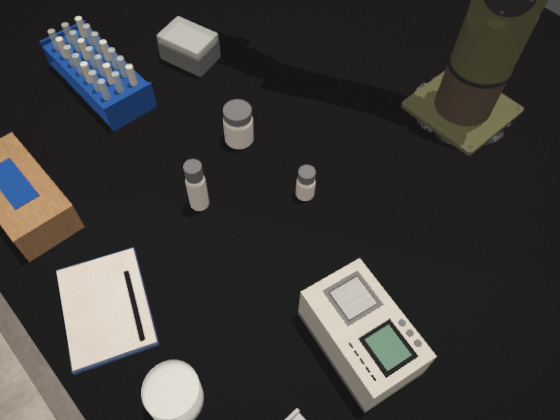

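View pics/top0.png

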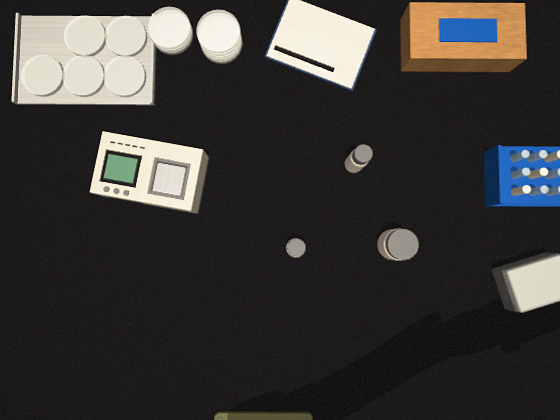

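The scene view shows the tall bottle at (197,186) with its cap at (194,170), the short bottle at (306,183), the jar at (238,125) and the reader flap at (352,298). In the top view the tall cap is at (363,153), the short cap at (296,248), the jar at (400,244) and the flap at (169,179), with the screen to its left (+y).

```bash
cat > h.py <<'E'
import numpy as np, cv2
from scipy.spatial.transform import Rotation as R
from plant import *
P={n:camera_params(n) for n in("scene","top")}
def ray(n,uv):
    p=P[n]; x,y=cv2.undistortPoints(np.array([[uv]],float),p["camera_matrix"],p["dist_coeffs"])[0,0]
    d=R.from_quat(p["orientation"]).apply([x,-y,-1]); return np.array(p["eye"]),d/np.linalg.norm(d)
def plane(n,uv,z):
    e,d=ray(n,uv); return e+d*(z-e[2])/d[2]
def tri(a,b):
    (e1,d1),(e2,d2)=ray("scene",a),ray("top",b)
    t=np.linalg.lstsq(np.c_[d1,-d2],e2-e1,rcond=None)[0]
    p,q=e1+t[0]*d1,e2+t[1]*d2; return (p+q)/2,np.linalg.norm(p-q)
E
python3 - <<'E'
from h import *
crops={}
for n,boxes in {"scene":[(170,140,60,80),(290,255,150,160)],"top":[(335,135,50,50),(80,120,140,105)]}.items():
    im=cv2.imread(f"pics/{n}0.png")
    for i,(x,y,w,h) in enumerate(boxes):
        c=im[y:y+h,x:x+w]; crops[n,i]=cv2.resize(c,(400,300)) if 0 else cv2.resize(c,None,fx=min(400/w,300/h),fy=min(400/w,300/h),interpolation=cv2.INTER_NEAREST)
        print(n,i,min(400/w,300/h))
out=np.zeros((600,800,3),np.uint8)
for k,((n,i),c) in enumerate(crops.items()):
    r0,c0=300*(k//2),400*(k%2); out[r0:r0+c.shape[0],c0:c0+c.shape[1]]=c
cv2.imwrite("pics/crop1.png",out)
E
```

```text
scene 0 3.75
scene 1 1.875
top 0 6.0
top 1 2.857142857142857
```

View pics/crop1.png

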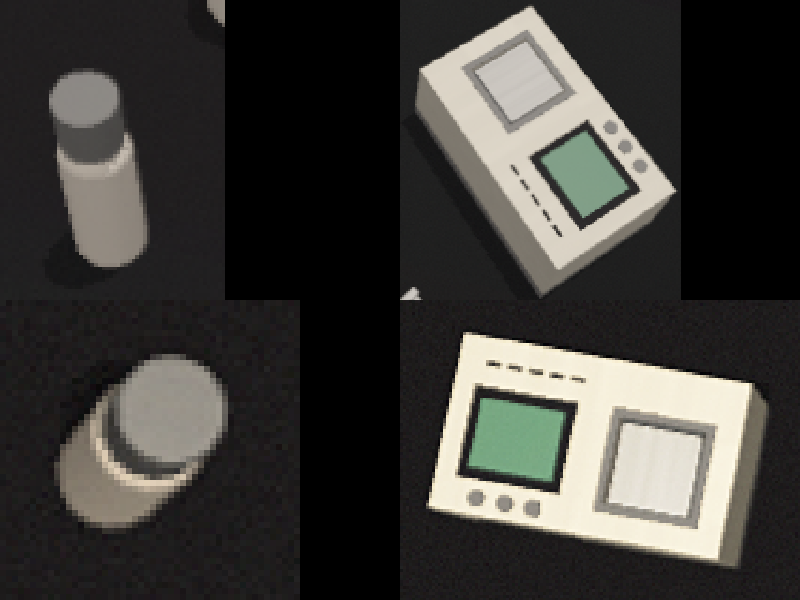

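The crops show the cap-top discs clearly. They also show the four top corners of the reader and the flap's grey frame. Next I triangulate the cap tops from masks and the reader from its corners.

```bash
python3 - <<'E'
from h import *
from plant import *
im={n:cv2.imread(f"pics/{n}0.png") for n in P}
# cap tops: local grey mask (low saturation, mid value)
def cap(n,x,y,w,lo,hi):
    c=cv2.cvtColor(im[n][y-w:y+w,x-w:x+w],cv2.COLOR_BGR2HSV)
    m=((c[...,1]<28)&(c[...,2]>lo)&(c[...,2]<hi)).astype(np.uint8)
    k,l,s,cen=cv2.connectedComponentsWithStats(m,connectivity=4)
    i=1+np.argmax(s[1:,4]); cnt=max(cv2.findContours((l==i).astype(np.uint8),0,1)[0],key=len)
    e=cv2.fitEllipse(cnt); return np.array(e[0])+[x-w,y-w],e[1],s[i,4],c[w,w]
for nm,a,b in(("tall",(193,166),(364,153)),("short",(306,174),(296,248)),("jar",(237,110),(400,244))):
    A=cap("scene",*a,22,100,190);B=cap("top",*b,22,100,190)
    print(nm,A,B,*tri(A[0],B[0]))
# reader corners: near/far x at flap end (B,A), at screen end
S=np.array([(530,6),(418,68),(675,190),(557,268)])/1.875-[400/1.875,0]+[290,255]
T=(np.array([(718,560),(753,383),(430,507),(465,333)])-[400,300])/2.857+[80,120]
C=np.array([tri(s,t)[0] for s,t in zip(S,T)]); print(C,[round(tri(s,t)[1],4) for s,t in zip(S,T)])
print("sizes",np.linalg.norm(C[0]-C[1]),np.linalg.norm(C[2]-C[3]),np.linalg.norm(C[0]-C[2]),np.linalg.norm(C[1]-C[3]))
L=np.array([(-55,-55),(70,-55),(-55,150),(70,150)])/1000
def fit(W):
    lc=L.mean(0);wc=W.mean(0);l=L-lc;w=W-wc
    th=np.arctan2((l[:,0]*w[:,1]-l[:,1]*w[:,0]).sum(),(l*w).sum())
    M=np.array([[np.cos(th),-np.sin(th)],[np.sin(th),np.cos(th)]]);o=wc-M@lc
    return np.degrees(th),o,o+M@[-.006,0],np.round((w-l@M.T)*1e3,1).tolist()
print(fit(C[:,:2]))
for n,Q in(("scene",S),("top",T)): print(n,fit(np.array([plane(n,q,.1)[:2] for q in Q])))
fs=np.array([(531,30),(577,92),(510,131),(463,68)]).mean(0)/1.875-[400/1.875,0]+[290,255]
ft=(np.array([(615,408),(717,425),(697,528),(595,510)]).mean(0)-[400,300])/2.857+[80,120]
print("flap",tri(fs,ft))
s=get_state();print(R.from_quat(s["eef_rot"]).as_matrix().round(3))
E
```

```text
tall (array([191.74356842, 165.99116325]), (14.074234008789062, 17.631126403808594), np.int32(217), array([ 17,  13, 140], dtype=uint8)) (array([363.16030693, 152.86970711]), (16.531179428100586, 17.250455856323242), np.int32(240), array([ 19,  26, 154], dtype=uint8)) [ 0.63196632 -0.19213024  0.12958761] 0.0006183708280944643
short (array([306.38520432, 171.4582901 ]), (13.243012428283691, 16.53741455078125), np.int32(193), array([ 17,  16, 142], dtype=uint8)) (array([296.25418091, 247.37241173]), (15.978676795959473, 16.376150131225586), np.int32(226), array([ 19,  22, 159], dtype=uint8)) [ 0.44800059 -0.06511543  0.07918597] 0.00020763560359230872
jar (array([236.65494728, 109.56580353]), (20.903827667236328, 27.520647048950195), np.int32(486), array([ 15,  15, 140], dtype=uint8)) (array([402.83363724, 243.86704254]), (29.598052978515625, 29.93214225769043), np.int32(712), array([ 20,  25, 154], dtype=uint8)) [ 0.45625112 -0.27581332  0.09373428] 0.000857327966405006
[[0.51845313 0.14515264 0.09646831]
 [0.64285612 0.12273355 0.09980478]
 [0.55380592 0.34705548 0.09758119]
 [0.67697096 0.32536117 0.10066508]] [np.float64(0.0003), np.float64(0.0005), np.float64(0.0008), np.float64(0.0004)]
sizes 0.12645098552049988 0.12509907860137107 0.2049776002096658 0.2054811840487336
(np.float64(-9.841745568132394), array([0.58251286, 0.18955669]), array([0.57660115, 0.19058226]), [[-0.5, 0.4], [0.8, -0.7], [-0.2, 0.3], [-0.2, -0.0]])
scene (np.float64(-9.896819770861386), array([0.58303554, 0.18994698]), array([0.57712482, 0.19097823]), [[0.7, 1.0], [0.2, -0.7], [-0.0, 0.3], [-0.9, -0.5]])
top (np.float64(-9.708850778664276), array([0.58261177, 0.18908214]), array([0.5766977 , 0.19009399]), [[-0.8, 0.3], [0.6, -0.6], [0.1, -0.4], [0.1, 0.6]])
flap (array([0.58175667, 0.19080498, 0.09831659]), np.float64(0.0033578873040908236))
[[ 0.369 -0.001  0.929]
 [-0.929  0.001  0.369]
 [-0.002 -1.    -0.   ]]
```

Both views agree to about 1 mm:

| Quantity | Measured | Given |
|---|---|---|
| Tall bottle position | (0.632, -0.192) | – |
| Tall bottle height | 0.130 | 0.130 |
| Short bottle height | 0.079 | 0.080 |
| Jar height | 0.094 | 0.095 |
| Reader yaw | -9.8° | – |
| Well centre | (0.5826, 0.1895) | – |
| Best bottle axis | (0.5767, 0.1905) | – |

I'll grip only the cap (TCP 98 mm above the foot), with the jaws along the reader's x.

>>> carry_out(
  offset=[
    [0.025,0.024,0.002],
    [0.025,0.024,0],
    [0.025,0.024,0],
    [0.025,0.024,0],
    [0.025,0.024,0],
    [0.025,0.024,0],
    [0.025,0.024,0],
    [0.025,0.024,0],
  ],
  twist=[7.3,7.3,7.3,7.3,7.3,7.3,7.3,7.3],
  grip=0.088,
)

```text
clock: 1.1
tool_pos: [0.431, -0.388, 0.2404]
eef_rot: [-0.704, 0.06, -0.06, 0.705]
contact_force: [0.0, -0.0, 0.4]
opening: 1.0
```

>>> carry_out(
  offset=[
    [0.025,0.024,0],
    [0.025,0.024,0],
    [0.025,0.024,0],
    [0.025,0.024,0],
    [0.025,0.024,0],
    [0.025,0.024,0],
    [0.025,0.024,0],
    [0.025,0.024,0],
  ],
  twist=[0,0,0,0,0,0,0,0],
)

```text
clock: 2.1
tool_pos: [0.6309, -0.1962, 0.2402]
eef_rot: [0.704, -0.062, 0.061, -0.704]
contact_force: [-1.1, 0.2, -0.2]
opening: 1.001
```

>>> carry_out(
  offset=[
    [0,0,0],
    [0,0,0],
  ],
  twist=[0,0],
)

```text
clock: 2.35
tool_pos: [0.6296, -0.198, 0.2402]
eef_rot: [0.705, -0.062, 0.061, -0.704]
contact_force: [0.3, -0.2, -0.1]
opening: 0.998
```

>>> carry_out(
  offset=[
    [0.0024,0.006,-0.01],
    [0,0,-0.022],
    [0,0,-0.022],
    [0,0,-0.022],
    [0,0,-0.022],
    [0,0,-0.022],
    [0,0,-0.022],
    [0,0,0],
  ],
  twist=[0,0,0,0,0,0,0,0],
)

```text
clock: 3.35
tool_pos: [0.6308, -0.1913, 0.0966]
eef_rot: [-0.704, 0.063, -0.06, 0.704]
contact_force: [-0.3, 1.1, -0.4]
opening: 0.999
```

```bash
python3 - <<'E'
from h import *
s=get_state();M=R.from_quat(s["eef_rot"]).as_matrix();print(s["tool_pos"],M.round(3).tolist(),s["contact_force"])
a=snapshot("scene")[:,:,::-1];b=snapshot("top")[:,:,::-1]
o=np.hstack([cv2.resize(a[110:260,120:270],(400,400)),cv2.resize(b[70:220,290:440],(400,400))]);cv2.imwrite("pics/pre.png",o)
E
```

```text
[ 0.63075946 -0.19129832  0.09658504] [[0.985, -0.005, 0.174], [-0.174, 0.001, 0.985], [-0.005, -1.0, -0.0]] [-0.33155348  1.05946663 -0.44941621]
```

View pics/pre.png

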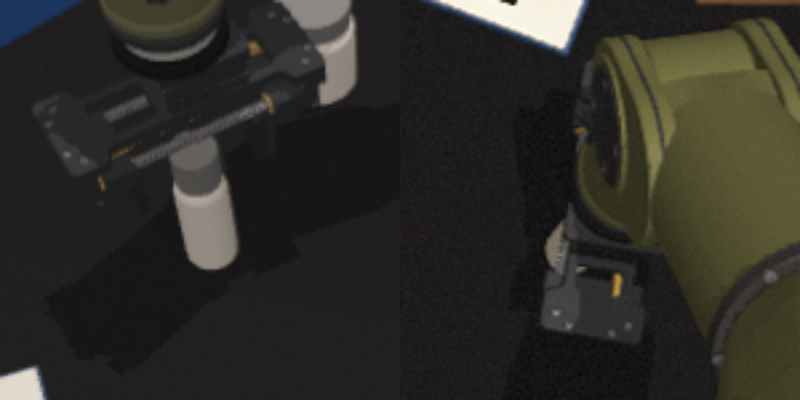

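The bottle stands upright between the fingers, with its cap around (195,155) in the left panel. I raise the TCP 2 mm so that only the cap is gripped, then close.

>>> carry_out(
  offset=[
    [0,0,0.0025],
    [0,0,0],
  ],
  twist=[0,0],
)

```text
clock: 3.7
tool_pos: [0.6337, -0.1911, 0.1025]
eef_rot: [0.705, -0.061, 0.062, -0.704]
contact_force: [1.2, 0.2, 0.0]
opening: 0.999
```

>>> carry_out(
  offset=[
    [0,0,0],
    [0,0,0],
    [0,0,0],
    [0,0,0],
    [0,0,0],
    [0,0,0],
  ],
  twist=[0,0,0,0,0,0],
  grip=0.02,
  newtons=30,
)

```text
clock: 4.45
tool_pos: [0.6328, -0.1909, 0.1012]
eef_rot: [-0.704, 0.061, -0.061, 0.704]
contact_force: [-0.9, -0.8, 0.1]
opening: 0.401
```

>>> carry_out(
  offset=[
    [0,0,0.02],
    [0,0,0.03],
    [0,0,0.03],
    [0,0,0.03],
    [0,0,0.03],
    [0,0,0.01],
    [0,0,0],
  ],
  twist=[0,0,0,0,0,0,0],
)

```text
clock: 5.32
tool_pos: [0.6331, -0.191, 0.2519]
eef_rot: [0.705, -0.061, 0.062, -0.704]
contact_force: [0.4, 0.6, -2.8]
opening: 0.403
```

The opening is 35 mm, which matches the 36 mm cap, and the lift added the weight to the reading. Next I carry the bottle over to the reader.

>>> carry_out(
  offset=[
    [-0.0035,0.024,0.005],
    [-0.0035,0.024,0.005],
    [-0.0035,0.024,0],
    [-0.0035,0.024,0],
    [-0.0035,0.024,0],
    [-0.0035,0.024,0],
    [-0.0035,0.024,0],
    [-0.0035,0.024,0],
  ],
  twist=[0,0,0,0,0,0,0,0],
)

```text
clock: 6.32
tool_pos: [0.6038, 0.0045, 0.2612]
eef_rot: [-0.704, 0.061, -0.06, 0.705]
contact_force: [-0.0, 0.7, -2.2]
opening: 0.401
```

>>> carry_out(
  offset=[
    [-0.0035,0.024,0],
    [-0.0035,0.024,0],
    [-0.0035,0.024,0],
    [-0.0035,0.024,0],
    [-0.0035,0.024,0],
    [-0.0035,0.024,0],
    [-0.0035,0.024,0],
    [-0.0035,0.0215,0],
  ],
  twist=[0,0,0,0,0,0,0,0],
)

```text
clock: 7.32
tool_pos: [0.575, 0.1939, 0.2612]
eef_rot: [-0.704, 0.061, -0.06, 0.705]
contact_force: [0.7, -0.1, -1.2]
opening: 0.397
```

>>> carry_out(
  offset=[
    [0,0,0],
    [0,0,0],
    [0,0,0],
  ],
  twist=[0,0,0],
)

```text
clock: 7.7
tool_pos: [0.5771, 0.1893, 0.2611]
eef_rot: [0.705, -0.062, 0.062, -0.704]
contact_force: [0.1, 0.2, -2.8]
opening: 0.4
```

```bash
python3 - <<'E'
from h import *
s=get_state();print(s["tool_pos"],R.from_quat(s["eef_rot"]).as_matrix().round(3).tolist(),s["contact_force"],s["opening"])
a=snapshot("scene")[:,:,::-1];b=snapshot("top")[:,:,::-1];cv2.imwrite("pics/s2.png",a);cv2.imwrite("pics/t2.png",b)
o=np.hstack([cv2.resize(a[200:410,250:460],(400,400)),cv2.resize(b[70:280,60:270],(400,400))]);cv2.imwrite("pics/over.png",o)
E
```

```text
[0.57706813 0.18925702 0.26113254] [[0.985, -0.0, 0.174], [-0.174, -0.001, 0.985], [0.0, -1.0, -0.001]] [ 0.05484986  0.1973898  -2.83462224] 0.3996579854681925
```

View pics/over.png

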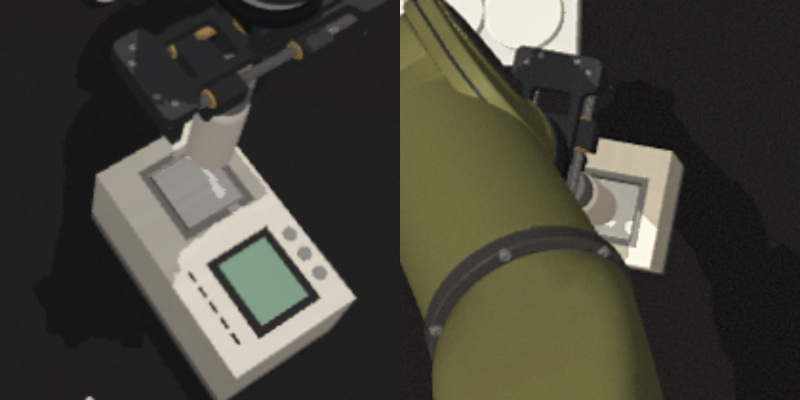

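The bottle hangs upright over the flap. Its foot edge is near (362,288) in the scene picture, and I check that numerically.

```bash
python3 - <<'E'
from h import *
for uv in((361.8,288.2),(349,282),(374,282)):
    q=plane("scene",uv,.16)[:2]; print(q.round(4),"to axis mm",(1e3*(q-[.577,.1895])).round(1), round(1e3*np.hypot(*(q-[.577,.1895])),1))
E
```

```text
[0.5851 0.2019] to axis mm [ 8.1 12.4] 14.9
[0.5928 0.181 ] to axis mm [15.8 -8.5] 17.9
[0.5626 0.2073] to axis mm [-14.4  17.8] 22.9
```

>>> carry_out(
  offset=[
    [0,0.001,-0.02],
    [0,0,-0.015],
    [0,0,-0.01],
    [0,0,-0.005],
    [0,0,0],
  ],
  twist=[0,0,0,0,0],
)

```text
clock: 8.43
tool_pos: [0.577, 0.1916, 0.2111]
eef_rot: [0.704, -0.061, 0.061, -0.704]
contact_force: [-0.1, 0.9, -1.7]
opening: 0.4
```

The foot edge is consistent with the expected axis within a few mm. Now I push down through the flap in steps.

>>> carry_out(
  offset=[
    [0,0,-0.008],
    [0,0,-0.008],
    [0,0,-0.008],
    [0,0,-0.008],
    [0,0,-0.008],
    [0,0,-0.008],
    [0,0,0],
  ],
  twist=[0,0,0,0,0,0,0],
)

```text
clock: 9.3
tool_pos: [0.5756, 0.1914, 0.162]
eef_rot: [0.705, -0.062, 0.06, -0.704]
contact_force: [-2.6, 1.5, -1.3]
opening: 0.399
```

>>> carry_out(
  offset=[
    [0,0,-0.008],
    [0,0,-0.008],
    [0,0,-0.008],
    [0,0,-0.008],
    [0,0,-0.006],
    [0,0,0],
  ],
  twist=[0,0,0,0,0,0],
)

```text
clock: 10.05
tool_pos: [0.5761, 0.1914, 0.1243]
eef_rot: [0.705, -0.062, 0.061, -0.704]
contact_force: [-2.2, -0.6, -3.2]
opening: 0.403
```

>>> carry_out(
  offset=[
    [0,0,-0.003],
    [0,0,-0.003],
    [0,0,-0.002],
    [0,0,0],
  ],
  twist=[0,0,0,0],
)

```text
clock: 10.55
tool_pos: [0.5769, 0.1916, 0.1171]
eef_rot: [0.704, -0.061, 0.061, -0.704]
contact_force: [-1.5, 0.5, -2.1]
opening: 0.398
```

>>> carry_out(
  offset=[
    [0,0,-0.0015],
    [0,0,-0.0015],
    [0,0,0],
  ],
  twist=[0,0,0],
)

```text
clock: 10.92
tool_pos: [0.5774, 0.1922, 0.1161]
eef_rot: [-0.704, 0.061, -0.062, 0.705]
contact_force: [-4.3, -0.7, 12.3]
opening: 0.396
```

The floor contact (+12 N) came at a TCP height of 0.116, exactly where the bottle should be fully home. I release and retreat.

>>> carry_out(
  offset=[
    [0,0,0],
    [0,0,0],
    [0,0,0],
    [0,0,0],
    [0,0,0],
  ],
  twist=[0,0,0,0,0],
  grip=0.088,
)

```text
clock: 11.55
tool_pos: [0.577, 0.1915, 0.1141]
eef_rot: [0.704, -0.061, 0.061, -0.704]
contact_force: [-0.1, 1.2, 0.2]
opening: 0.945
```

>>> carry_out(
  offset=[
    [0,0,0.01],
    [0,0,0.02],
    [0,0,0.03],
    [0,0,0.04],
    [0,-0.03,0.04],
    [0,-0.05,0],
    [0,-0.05,0],
    [0,-0.05,0],
  ],
  twist=[0,0,0,0,0,0,0,0],
)

```text
clock: 12.55
tool_pos: [0.577, 0.01, 0.2552]
eef_rot: [0.704, -0.061, 0.062, -0.704]
contact_force: [0.8, 0.0, 0.1]
opening: 1.002
```

>>> carry_out(
  offset=[
    [0,-0.05,0],
    [0,-0.05,0],
    [0,-0.03,0],
    [0,0,0],
    [0,0,0],
  ],
  twist=[0,0,0,0,0],
)

```text
clock: 13.18
tool_pos: [0.5772, -0.1167, 0.2547]
eef_rot: [-0.704, 0.061, -0.061, 0.705]
contact_force: [-0.6, 0.6, -0.3]
opening: 0.996
```

```bash
python3 - <<'E'
from h import *
s=get_state();print(s["clock"],s["tool_pos"],s["contact_force"],s["opening"])
a=snapshot("scene")[:,:,::-1];b=snapshot("top")[:,:,::-1];cv2.imwrite("pics/s3.png",a);cv2.imwrite("pics/t3.png",b)
o=np.hstack([cv2.resize(a[80:400,250:450],(375,600)),cv2.resize(b[100:260,60:220],(400,400)).copy() if 0 else cv2.copyMakeBorder(cv2.resize(b[100:260,60:220],(400,400)),0,200,0,0,0)]);cv2.imwrite("pics/end.png",o)
E
```

```text
13.175 [ 0.57715204 -0.11672443  0.25474774] [-0.55565996  0.58238763 -0.3148186 ] 0.9956801859245905
```

View pics/end.png

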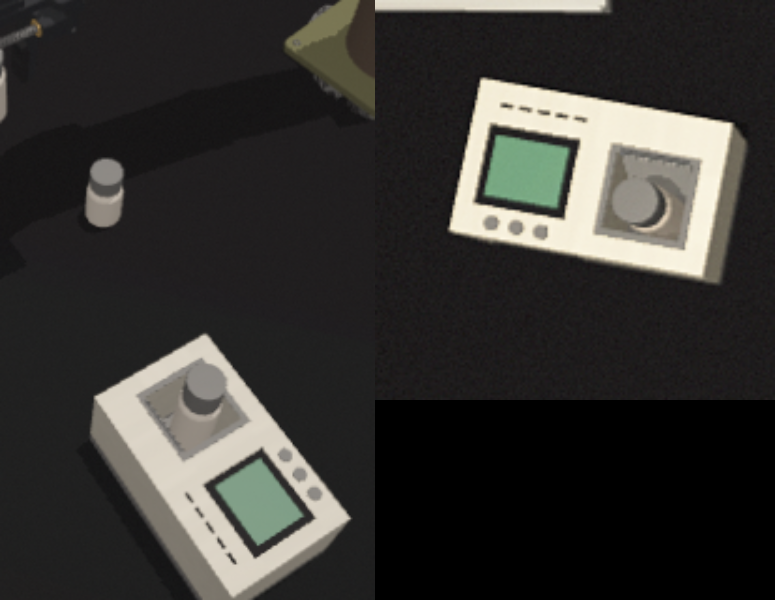

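The bottle stands in the well with the flap open. Its cap top is at about (360,283) in the scene view and (165,181) in the top view. The short bottle is still standing. Now I check the cap-top height and tilt.

```bash
python3 - <<'E'
from h import *
im={n:cv2.imread(f"pics/{f}3.png") for n,f in(("scene","s"),("top","t"))}
print("eyeball",tri((359.9,283),(164.8,180.8)))
def disc(n,x,y,w):
    c=cv2.cvtColor(im[n][y-w:y+w,x-w:x+w],cv2.COLOR_BGR2HSV).astype(int)
    m=(np.abs(c[...,2]-c[w,w,2])<14).astype(np.uint8); m=cv2.morphologyEx(m,cv2.MORPH_OPEN,np.ones((5,5),np.uint8))
    l=cv2.connectedComponents(m,connectivity=4)[1]; cnt=cv2.findContours((l==l[w,w]).astype(np.uint8),0,1)[0][0]
    e=cv2.fitEllipse(cnt);return np.array(e[0])+[x-w,y-w],e[1]
A=disc("scene",360,283,16);B=disc("top",165,181,16);print(A,B,tri(A[0],B[0]))
for n,uv in(("short s",((306,171),None)),):print(disc("scene",306,171,16))
print([plane(n,u,.145).round(4) for n,u in(("scene",A[0]),("top",B[0]))])
E
```

```text
eyeball (array([0.57287983, 0.18948248, 0.14190295]), np.float64(0.00022518967185410828))
(array([359.50870228, 282.95340729]), (17.39780044555664, 20.908931732177734)) (array([163.26223183, 179.56826305]), (16.444128036499023, 17.410463333129883)) (array([0.57503933, 0.19074441, 0.14694195]), np.float64(0.0013126178682039827))
(array([306.5, 171.5]), (11.699432373046875, 15.734553337097168))
[array([0.5746, 0.1898, 0.145 ]), array([0.5749, 0.1917, 0.145 ])]
```

The cap top is at (0.575, 0.190) and between 0.142 and 0.147 high, against 0.145 when fully home. It sits within 2 mm of the release axis, so the bottle is upright. I hand the job in.

```bash
python3 -c "
from plant import job; print(job.finish_job())"
```

```text
the job is handed in; nothing more can be done
None
```

I gripped the tall bottle by its cap and pushed it upright through the flap until it touched the well floor (12 N at the expected height). I then released it, backed the arm away and handed the job in after about 13 s; no verdict is reported.

- **Bottle seated:** after release, the two views put the cap top at about (0.575, 0.190), roughly 8 mm from the well's centre and within 2 mm of the release axis, so it stands upright. Its height came out as 0.147 m from the masks and 0.142 m read by eye, against 0.145 m when fully home. The floor contact agrees with it being home.
- **Arm clear:** the gripper was open and well away from the reader, with under 1 N on the force reading.
- **Other items:** the short bottle is where it was at the start (same pixels in the scene view). I did not re-measure the jar; the arm's path stayed well clear of it and no force suggested contact.

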